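# Clamp a glass blank in the lap jig

### The arm

A 6-joint arm with a two-finger parallel gripper is mounted at the origin on the work surface. World frame = base frame: x ahead of the robot, y to its left, z up, the work surface at z = 0. Lengths are in m, angles in rad, forces in N, time in s.
With the tool pointing down it reaches from about 0.375 to 0.9 m from the base axis. Payload 3.1 kg.
Tool frame: the origin (TCP) lies on the centre line of the jaws, within the pads' length; the fingertips stand 19 mm ahead of it and the grasp point (between the pads) is the TCP; z points along the fingers, y is the line along which they close (so a half turn about z gives the same grasp; the last joint's range is limited). The gripper opens to 85 mm and grips with 20 to 120 N. Pads are 22 mm wide; open, the fingers measure 114 mm over their backs; the gripper's body (76 mm by 85 mm) begins 54 mm behind the grasp point. The pads swing forward as they close: fully open they stand 13 mm farther back than shut.
Start: joints at [-0.178, 0.527, 1.433, -0, 1.181, -0.178], TCP at [0.625, 0, 0.25] pointing down, gripper open.
Joint ranges: [-3.08, 3.08], [-0.75, 2.2], [0.22, 2.44], [-1.43, 4.57], [0, 2.65], [-2.85, 2.85]. Speed limits (rad/s): [2.79, 2.79, 3.14, 3.14, 3.14, 3.14].

### API

Orientations are given as a unit quaternion [x, y, z, w].
In Python, from station import manip, cams, sign_off gives the robot as it stands.
- The arm moves only by the tool carry_out, never from a script. Its argument "targets" is a list that holds one entry, the list of rows, each a list of 7 numbers: the shift along the tool's x, y, z in cm, then the turn, a rotation vector about the tool's x, y, z in degrees, then the finger opening in cm, from 0 to 8.54. A call has 1 to 12 rows; each row is the pose to reach, as a shift and turn from the pose commanded when the call began, along the tool's axes at that moment; what a row does not reach only later rows make up. A row lasts 1/12 s, in which the tool goes at most 41.7 mm and 7.16 degrees, less where a joint would pass 70% of its speed; a pose out of reach is approached as far as the arm can. A call with a gripper value outside its range is refused whole. The fingers move at their own pace and stop on an object; "force" is the grip in N (left out, the last holds). Time passes only in rows, so rows that repeat a pose let the fingers close. It gives the time, the measured TCP pose, the force, the opening and the grip force at its end, in the units of the state.
- manip.sense(): the state, without advancing time (a new reading comes with each control period).
- cams.snapshot(name): name is "scene" or "side" or "wrist"; returns the picture (384x512x3 uint8, red, green, blue); there is no depth.
- cams.camera_info(name): a dict with "K" (3x3 intrinsics, pixels), "T" (4x4, takes a point from camera to world coordinates). Camera axes: x right, y down, z forward; pixel columns grow to the right and rows downward; lengths in m; the calibration is good to about 2 mm. A picture is of the moment at which its call begins: read the wrist's pose just before it. camera_info takes no time and is no camera call; for the wrist camera it gives the pose at the moment of the call.
- sign_off(): hands the job in; it is judged then, once.
The state is a dict: "t": time; "q": joint angles; "qd": joint speeds; "tau": joint torques, N m; "tcp_pos": TCP position; "tool_rot": TCP orientation; "force": force on the tool from outside, world axes, zero at the start; "ft_torque": the same for the moment, N m; "finger_gap": opening from 0.0 (shut) to 1.0 (fully open); "gripper_force": force on a finger pad.
Only numpy, scipy, OpenCV 4.12 (cv2) and the standard library are available. Lean on these libraries where they do the work, as an engineer would, in place of code of your own. Each camera call takes 0.05 s, during which the arm holds its last target. There are 200 camera calls.

### The job

Pull the jig's push-pull knob out until it clicks open, lay the rectangular glass blank flat and gently in the jig's nest with its long side along the bolt, and then push the knob fully home so that the bolt's pad holds the blank up against the end fence. The jig only stands on the bench, already lined up: do not shove it along, and leave the other things where they are.

Things in the scene. Friction and masses are not known exactly. Their poses are not given: they have to be found in the camera images.
- jig: Clamping jig, about 5 kg, loose on the bench, held by friction only (slides at roughly 25 to 30 N). Origin on its underside at bench level; x runs along the bolt from the knob to the end fence, z up. In jig mm: steel base plate x -55 to 120, y -80 to 80, 12 thick; side rails x 38 to 100, inner faces at y -29 and 29, tops at z 18; end fence with its face at x 100, 100 wide, top at z 45.
- hoop (a point): Middle of the crossbar of the guard hoop (8 mm round bar), at jig x -79, y 0, z 97: right above the knob when it is home, so the knob cannot be gripped from straight above. Posts at x -35, y -70 and 70. Come in tilted about 35 degrees, in front of the bar: hand leaning out to the jig's -x, fingers pointing down and to +x, closing along the jig's y.
- guide (a point): Centre of the top of the grey guide block through which the bolt slides: jig x -50 to -20, y -25 to 25, top at z 75. On it a small steel detent pin, domed top at z 86, that rises 2.5 mm as it rides over each ridge.
- knob (a point): Centre of the black knob, a cylinder 30 mm across and 18 mm long, its axis that of the bolt (the jig's x), 45 mm above the bench; 16 mm of steel stem, 10 mm thick, shows between it and the guide block when home. At jig x -75 when home, -110 when out. Axes as the jig's.
- bolt (a joint): Travel of knob and bolt, m: 0 fully home, 0.035 fully out (to the jig's -x), hard stops at both. A sprung detent grips it at each end: about 9 to 12 N is needed to leave an end, and again, 14 mm before the other end, to climb the last ridge, past whose top (7 mm before the end) it clicks in by itself. Between the two it slides freely.
- pad (a point): Centre of the face of the rubber pad on the bolt's inner end, 42 mm wide, from 15 to 51 mm above the bench. At jig x 39 when home (nest 61 mm long between pad and fence), at x 4 when out (96 mm). Axes as the jig's.
- nest (a point): Point on the nest's floor (top of the base plate, 12 mm above the bench) where the centre of the blank's underside lies when clamped: jig x 70, y 0. Axes as the jig's. The fence is 30 mm from it to +x; the side rails, 6 mm high above this floor, 29 mm to either side.
- blank: The only rectangular glass block: greenish glass, 60 mm (x) by 50 mm (y) by 40 mm (z), about 0.3 kg. Origin at the centre of its underside, on the bench at the start. Either end may go to the fence.
- disc: Bystander: round greenish glass disc, 68 mm across, 30 high; origin at the centre of its underside.
- cone: Bystander: greenish glass cone, 60 mm across, 62 high; origin at the centre of its underside.
- jar: Bystander: white jar, 64 mm across, 85 high; origin at the centre of its underside.
- felt: Bystander: cork polishing block 90 x 50 x 28 mm; origin at the centre of its underside.
- brush: Bystander: brush lying on the bench.
- mug: Bystander: white mug, 76 mm across, 90 high; origin at the centre of its underside.
- wrench: Bystander: wrench lying on the bench.
There are look-alikes about, which are no part of the job. What is shaped like the blank but pink is not meant.

How it is judged:
On the way, in this order (a step that is already met when the one before it is completed fails the run):
1. the knob is pulled fully out (within 3 mm) while the blank is still outside the jig (value of joint bolt above 0.032 m and horizontal distance between blank and nest above 0.08 m), for 0.2 s.
2. with the knob still out, the blank lies flat in the nest between the rails, let go (value of joint bolt above 0.032 m and contact force between the fingers and blank below 0.1 N and y of blank in the frame of nest between -0.007 and 0.007 m and z of blank in the frame of nest between -0.003 and 0.003 m and angle between blank's own z axis and vertical below 0.06 rad and angle between the x axis of blank and the x axis of nest, either way round below 0.17 rad and x of blank in the frame of nest between -0.037 and 0.005 m), for 0.2 s.
At the end, for the whole second after the job is handed in: The knob is fully home (within 2.5 mm) and the blank lies flat on the nest's floor between the rails, long side along the bolt, within 5 mm of its clamped place against the fence, let go and at rest (value of joint bolt below 0.0025 m and contact force between the fingers and blank below 0.1 N and y of blank in the frame of nest between -0.007 and 0.007 m and z of blank in the frame of nest between -0.003 and 0.003 m and angle between blank's own z axis and vertical below 0.06 rad and angle between the x axis of blank and the x axis of nest, either way round below 0.17 rad and x of blank in the frame of nest between -0.005 and 0.004 m and linear speed of each of blank, jig below 0.02 m/s); the robot touches nothing.
It fails at once if the jig is shoved more than 8 mm from where it stood (distance of jig from where it was at the start of the episode above 0.008 m).
It fails at once if the blank is dropped (faster than 0.45 m/s while out of the fingers, a fall of more than about 1 cm) (contact force between the fingers and blank below 0.1 N and linear speed of blank above 0.45 m/s).
It fails at once if any of the other loose things is moved more than 30 mm (distance of any of disc, cone, jar, felt, brush, mug, wrench from where it was at the start of the episode above 0.03 m).
It also fails if it takes over 72 s, if anything falls off the work surface, if the arm or the gripper's body presses on something with over 40 N, if the wrist force passes 120 N, or if a joint passes its speed limit or range.

## Working session

There is one attempt and no reset: what is moved stays moved. The work goes in short steps, Python scripts to look and compute and a tool call to move; the robot and the scene stay as the last step left them, time stands still between calls to the robot, and variables do not carry over. Pictures are saved under pics/ and viewed, at most 10 in all, crops included, and the job is handed in when it is done.

Besides the shell and the picture viewer there is one more tool, called after "Request:" as name([rows], argument=value, ...), one row to a line, values as JSON. carry_out: Moves the arm, as the interface text tells. Its arguments: {"type":"object","properties":{"targets":{"type":"array"},"force":{"type":"number"}},"required":["targets"]}

```bash
mkdir -p pics; ls; python3 - <<'E'
from station import manip,cams
import cv2,numpy as np
for n in("scene","side"):
    im=cams.snapshot(n); cv2.imwrite(f"pics/{n}0.png",im[:,:,::-1]); 
    c=cams.camera_info(n);print(n,np.round(c["K"],1).tolist(),np.round(c["T"],3).tolist())
s=manip.sense();print(s["t"],s["tcp_pos"],s["tool_rot"],s["force"])
E
```

```text
pics
scene [[372.2, 0.0, 256.7], [0.0, 372.2, 188.5], [0.0, 0.0, 1.0]] [[-0.077, 0.752, -0.655, 1.367], [0.997, 0.053, -0.056, 0.066], [-0.007, -0.658, -0.753, 1.075], [0.0, 0.0, 0.0, 1.0]]
side [[349.9, 0.0, 259.1], [0.0, 349.9, 191.3], [0.0, 0.0, 1.0]] [[0.893, -0.252, 0.373, 0.079], [-0.45, -0.521, 0.725, -0.872], [0.012, -0.815, -0.579, 0.749], [0.0, 0.0, 0.0, 1.0]]
0.1 [6.24389709e-01 1.35663188e-04 2.49430954e-01] [ 7.07123315e-01  7.07089567e-01 -5.52060406e-04 -8.10375570e-04] [-0.10099626  0.77760375  0.05625095]
```

View pics/scene0.png

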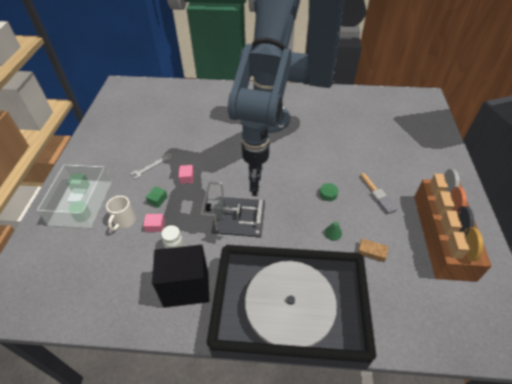

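View pics/side0.png

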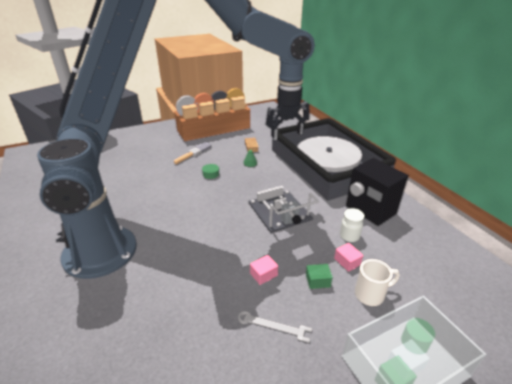

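The scene view shows the green blank near (157,196) and the jig near (235,212), knob at its left end. In the side view the blank is near (319,276) and the jig near (282,208). I'll enlarge these.

```bash
cat > h.py <<'E'
from station import manip,cams
import cv2,numpy as np
from scipy.spatial.transform import Rotation as R
def ray(n,u,v,c=None):
    c=c or cams.camera_info(n); K,T=np.array(c["K"]),np.array(c["T"])
    d=T[:3,:3]@np.linalg.solve(K,[u,v,1]); return T[:3,3],d
def onz(n,u,v,z,c=None):
    o,d=ray(n,u,v,c); return o+d*(z-o[2])/d[2]
def proj(n,P,c=None):
    c=c or cams.camera_info(n); K,T=np.array(c["K"]),np.array(c["T"])
    p=(np.asarray(P)-T[:3,3])@T[:3,:3]; q=p@K.T; return q[...,:2]/q[...,2:]
E
python3 - <<'E'
from h import *
a=cv2.imread("pics/scene0.png")[170:250,130:280]; b=cv2.imread("pics/side0.png")[175:295,235:345]
a=cv2.resize(a,None,fx=5,fy=5,interpolation=cv2.INTER_CUBIC)
b=cv2.resize(b,None,fx=5,fy=5,interpolation=cv2.INTER_CUBIC)
cv2.imwrite("pics/ca.png",a);cv2.imwrite("pics/cb.png",b)
for n in("scene","side"):
    im=cv2.imread(f"pics/{n}0.png"); h=cv2.cvtColor(im,cv2.COLOR_BGR2HSV)
    m=cv2.inRange(h,(45,110,30),(90,255,200)); k,l,st,ce=cv2.connectedComponentsWithStats(m)
    for i in range(1,k):
        if 40<st[i,4]<1500: print(n,st[i],ce[i].round(1),onz(n,*ce[i],.03).round(3))
E
```

```text
scene [322 188  13   8  69] [327.7 191.9] [0.456 0.252 0.03 ]
```

View pics/ca.png

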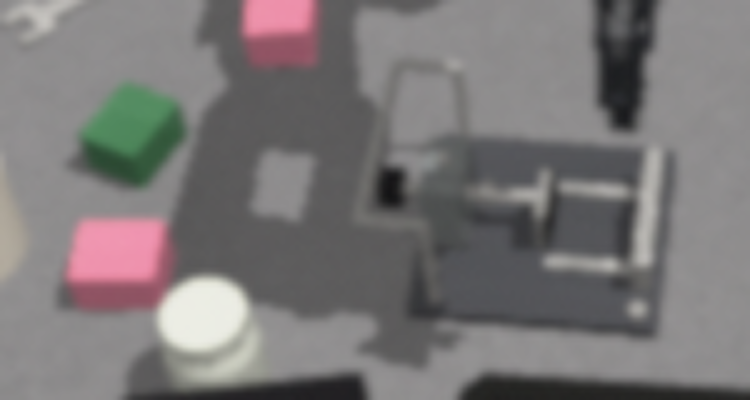

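View pics/cb.png

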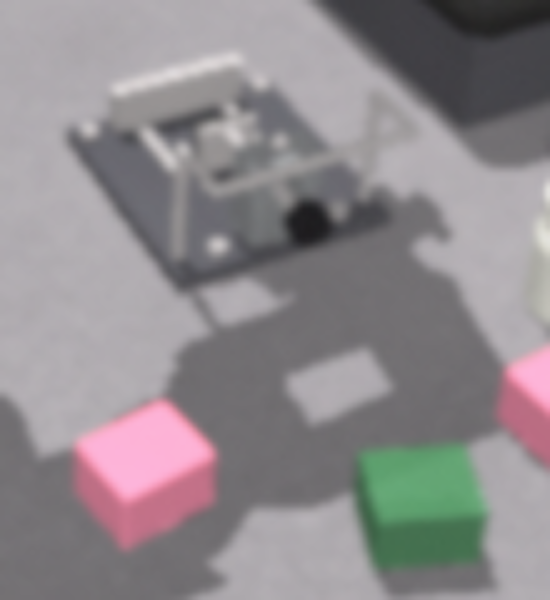

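The crops show the jig plate corners, the knob at crop A (391,187) / B (308,220), and the green blank top at A (132,122) / B (422,475).

```bash
python3 - <<'E'
from h import *
A=lambda u,v:(130+u/5-.4,170+v/5-.4); B=lambda u,v:(235+u/5-.4,175+v/5-.4)
for p in[(475,138),(672,148),(655,332),(412,313)]: print("jigA",onz("scene",*A(*p),.012).round(4))
for p in[(72,130),(185,285),(390,212),(262,82)]: print("jigB",onz("side",*B(*p),.012).round(4))
for p in[(130,85),(185,127),(137,158),(82,128)]: print("blA",onz("scene",*A(*p),.04).round(4))
for p in[(360,450),(462,447),(487,512),(368,515)]: print("blB",onz("side",*B(*p),.04).round(4))
print("knob",onz("scene",*A(391,187),.045).round(4),onz("side",*B(308,220),.045).round(4))
c=cams.camera_info("wrist");print(np.round(c["K"],1).tolist(),np.round(c["T"],3).tolist())
E
```

```text
jigA [ 0.4942 -0.1278  0.012 ]
jigA [0.4933 0.0189 0.012 ]
jigA [0.6564 0.0177 0.012 ]
jigA [ 0.6529 -0.1502  0.012 ]
jigB [0.4961 0.0161 0.012 ]
jigB [ 0.4904 -0.1607  0.012 ]
jigB [ 0.6465 -0.1571  0.012 ]
jigB [0.6458 0.0083 0.012 ]
blA [ 0.4845 -0.3856  0.04  ]
blA [ 0.5219 -0.3351  0.04  ]
blA [ 0.553  -0.3627  0.04  ]
blA [ 0.5282 -0.4099  0.04  ]
blB [ 0.4967 -0.3462  0.04  ]
blB [ 0.5477 -0.3688  0.04  ]
blB [ 0.5326 -0.4119  0.04  ]
blB [ 0.4757 -0.3861  0.04  ]
knob [ 0.5701 -0.1749  0.045 ] [ 0.5702 -0.1731  0.045 ]
[[298.0, 0.0, 264.6], [0.0, 298.0, 191.0], [0.0, 0.0, 1.0]] [[1.0, -0.0, -0.001, 0.625], [-0.001, -0.965, -0.263, 0.065], [-0.001, 0.263, -0.965, 0.374], [0.0, 0.0, 0.0, 1.0]]
```

```bash
python3 - <<'E'
from h import *
A=lambda u,v:(130+u/5-.4,170+v/5-.4)
print("jar top",onz("scene",*A(205,315),.085),"pinks",onz("scene",*A(120,245),.04),onz("scene",*A(280,20),.04))
print(onz("scene",120,203,.09), "mug")
E
```

```text
jar top [ 0.71306535 -0.26760784  0.085     ] pinks [ 0.63018024 -0.35482655  0.04      ] [ 0.41100489 -0.28759796  0.04      ]
[ 0.60917629 -0.46604242  0.09      ] mug
```

Request:
carry_out([
  [[-4,-1,0,0,6,0,8.5],[-8,-2,0,0,12,0,8.5],[-12,-3,1,0,18,0,8.5],[-16,-4,3,0,24,0,8.5],[-20,-5,5,0,30,0,8.5],[-23,-5.3,7,0,35,0,8.5],[-24.5,-5.3,9,0,35,0,8.5],[-24.5,-5.3,9,0,35,0,8.5],[-24.5,-5.3,9,0,35,0,8.5]],
])

```text
t: 0.85
tcp_pos: [0.5708, -0.2457, 0.1581]
tool_rot: [0.675, 0.673, 0.213, -0.215]
force: [0.1, 0.1, -0.2]
finger_gap: 0.996
gripper_force: 0.0
```

```bash
python3 - <<'E'
from h import *
s=manip.sense();print(s["t"],s["tcp_pos"].round(4),s["q"].round(3),s["force"].round(1)); c=cams.camera_info("wrist")
im=cams.snapshot("wrist");im=im[:,:,::-1].copy();cv2.imwrite("pics/w1.png",im);np.save("w1.npy",c["T"])
J=np.array([.572,-.1,0]);j=lambda x,y,z:J+np.array([-y,x,z])/1000
for nm,p in dict(knob=(-75,0,45),knobend=(-84,0,45),bar=(-79,0,97),guide=(-35,0,75),pin=(-35,0,86),c1=(-55,-80,12),c2=(-55,80,12),c3=(120,80,12),c4=(120,-80,12),f=(100,0,45)).items(): print(nm,proj("wrist",j(*p),c).round(1))
E
```

```text
0.85 [ 0.5708 -0.2457  0.1581] [-0.777  0.791  1.332  0.425  1.487 -0.911] [ 0.1  0.1 -0.2]
knob [265.4 194.1]
knobend [265.5 203.7]
bar [265.5 175.7]
guide [265.2 138.1]
pin [265.2 131.2]
c1 [343.3 186.1]
c2 [187.4 186.7]
c3 [199.5  53.4]
c4 [329.9  52.8]
f [264.7  44. ]
```

View pics/w1.png

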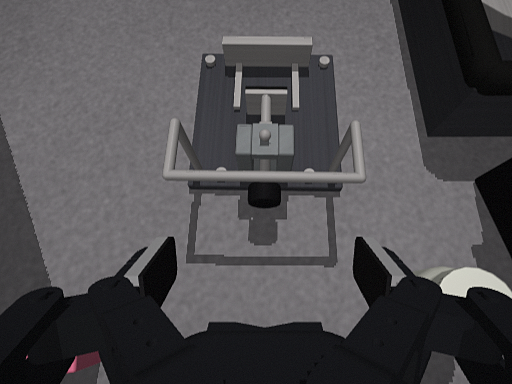

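Wrist picture: the jig is right ahead, knob at (264,195), hoop bar at row 176, detent pin at (265,131), plate corners (190,190), (341,190), (203,55), (337,55), and the fence top spanning 223–312. It matches my estimate closely, so I'll fit the pose.

```bash
python3 - <<'E'
from h import *
from scipy.optimize import least_squares
c=cams.camera_info("wrist")
# jig points (mm) -> pixels
P=np.array([(-55,-80,12),(-55,80,12),(120,80,12),(120,-80,12),(-35,0,86),(100,50,45),(100,-50,45),(38,29,18),(38,-29,18)])
px=np.array([(341,190),(189.5,190),(202.5,55),(337,55),(265,131),(223,44.5),(312,44.5),(239,109),(294.5,109)])
def w(a,Q): return np.c_[R.from_euler('z',a[2]).apply(np.asarray(Q)/1000)]+[a[0],a[1],0]
f=lambda a:(proj("wrist",w(a,P),c)-px).ravel()
r=least_squares(f,[.572,-.1,np.pi/2],loss='soft_l1')
print(r.x[:2].round(4),np.degrees(r.x[2]),f(r.x).reshape(-1,2).round(1).tolist())
im=cv2.imread("pics/w1.png");g=im.max(2)
# dark knob columns
for v in (192,197,202): 
    d=np.where(g[v,235:295]<30)[0]; print(v,d.min()+235,d.max()+235)
np.save("jig.npy",r.x)
k=w(r.x,[(-75,0,45),(70,0,12)]);print(k.round(4),proj("wrist",k[:1],c))
E
```

```text
[ 0.5737 -0.1003] 88.94194025073088 [[2.0, -0.6], [-1.9, -3.0], [0.0, -1.1], [-4.3, 0.6], [0.7, 2.8], [-0.8, 0.9], [0.9, 2.1], [1.6, -1.1], [-2.0, -0.3]]
192 248 280
197 248 280
202 248 279
[[ 0.5724 -0.1753  0.045 ]
 [ 0.575  -0.0303  0.012 ]] [[264.86971015 196.2085535 ]]
```

Request:
carry_out([
  [[-0.9,0.1,2,0,0,0,8.5],[-0.9,0.1,4,0,0,0,7.5],[-0.9,0.1,6,0,0,0,6.5],[-0.9,0.1,8,0,0,0,6],[-0.9,0.1,10,0,0,0,6],[-0.9,0.1,11.5,0,0,0,6],[-0.9,0.1,12.4,0,0,0,6],[-0.9,0.1,12.9,0,0,0,6],[-0.9,0.1,12.9,0,0,0,6]],
], force=70)

```text
t: 1.65
tcp_pos: [0.5733, -0.1765, 0.0501]
tool_rot: [0.673, 0.675, 0.212, -0.213]
force: [0.1, -0.2, -0.1]
finger_gap: 0.704
gripper_force: 0.0
```

```bash
python3 - <<'E'
from h import *
c=cams.camera_info("wrist");im=cams.snapshot("wrist")[:,:,::-1].copy();cv2.imwrite("pics/w2.png",im)
g=im.max(2)
E
```

```text
(no output)
```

View pics/w2.png

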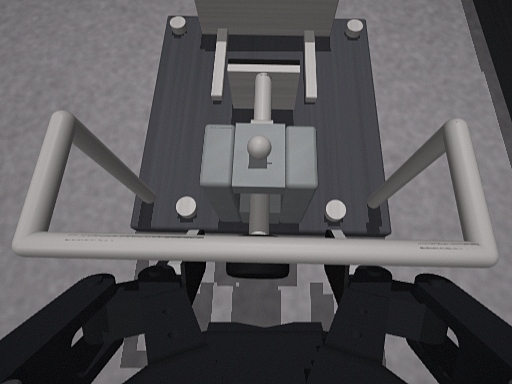

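The knob (cols 226–290, centre 258) sits about 3 mm left of the finger midline (266), and the bar clears the gripper. I'll shift and close.

Request:
carry_out([
  [[0,-0.3,0,0,0,0,6],[0,-0.3,0,0,0,0,5],[0,-0.3,0,0,0,0,4],[0,-0.3,0,0,0,0,3.4],[0,-0.3,0,0,0,0,3],[0,-0.3,0,0,0,0,2.5],[0,-0.3,0,0,0,0,2.5],[0,-0.3,0,0,0,0,2.5]],
], force=70)

```text
t: 2.37
tcp_pos: [0.5701, -0.1791, 0.05]
tool_rot: [0.675, 0.674, 0.213, -0.212]
force: [-1.3, -3.2, 5.6]
finger_gap: 0.322
gripper_force: 68.6
```

Request:
carry_out([
  [[-0.25,0,-0.17,0,0,0,2.5],[-0.5,0,-0.35,0,0,0,2.5],[-0.75,0,-0.52,0,0,0,2.5],[-1.0,0,-0.7,0,0,0,2.5],[-1.3,0,-0.9,0,0,0,2.5],[-1.55,0,-1.08,0,0,0,2.5],[-1.8,0,-1.26,0,0,0,2.5],[-2.05,0,-1.43,0,0,0,2.5],[-2.3,0,-1.61,0,0,0,2.5],[-2.55,0,-1.78,0,0,0,2.5],[-2.75,0,-1.92,0,0,0,2.5],[-2.75,0,-1.92,0,0,0,2.5]],
])

```text
t: 3.37
tcp_pos: [0.5695, -0.2104, 0.0499]
tool_rot: [0.674, 0.674, 0.213, -0.215]
force: [-2.8, -1.5, 7.2]
finger_gap: 0.322
gripper_force: 70.6
```

```bash
python3 - <<'E'
from h import *
s=manip.sense();print(s["tcp_pos"],s["force"])
im=cams.snapshot("wrist")[:,:,::-1].copy();cv2.imwrite("pics/w3.png",im)
E
```

```text
[ 0.56952629 -0.2103752   0.04987315] [-2.81868529 -1.53181845  7.20252398]
```

View pics/w3.png

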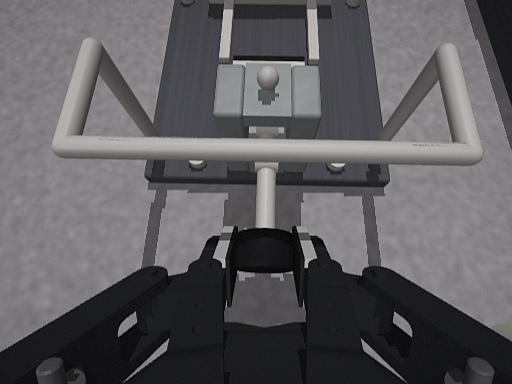

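The knob is out, held between the fingers at (265,250), with no jig shift apparent. I'll pull on to the stop.

Request:
carry_out([
  [[-0.12,0,-0.08,0,0,0,2.5],[-0.25,0,-0.17,0,0,0,2.5],[-0.33,0,-0.23,0,0,0,2.5],[-0.4,0,-0.28,0,0,0,2.5],[-0.4,0,-0.28,0,0,0,2.5]],
])

```text
t: 3.83
tcp_pos: [0.5694, -0.2143, 0.05]
tool_rot: [0.674, 0.674, 0.214, -0.215]
force: [-1.7, 5.1, 5.9]
finger_gap: 0.328
gripper_force: 70.2
```

Request:
carry_out([
  [[0,0,0,0,0,0,4],[0,0,0,0,0,0,5.5],[0,0,0,0,0,0,6.5],[0,0,-1.5,0,0,0,6.5],[0,0,-4,0,0,0,7.5],[0,0,-8,0,0,0,8.5],[0,0,-11,0,0,0,8.5],[0,0,-12,0,0,0,8.5],[0,0,-12,0,0,0,8.5]],
])

```text
t: 4.58
tcp_pos: [0.5712, -0.289, 0.1498]
tool_rot: [0.675, 0.675, 0.213, -0.209]
force: [0.2, -0.5, -0.2]
finger_gap: 0.994
gripper_force: 0.0
```

```bash
python3 - <<'E'
from h import *
s=manip.sense();print(s["tcp_pos"],s["force"]);c=cams.camera_info("wrist");np.save("c4.npy",c["T"])
im=cams.snapshot("wrist")[:,:,::-1].copy();cv2.imwrite("pics/w4.png",im)
E
```

```text
[ 0.57120963 -0.28895213  0.14981084] [ 0.16557496 -0.47952624 -0.18738147]
```

View pics/w4.png

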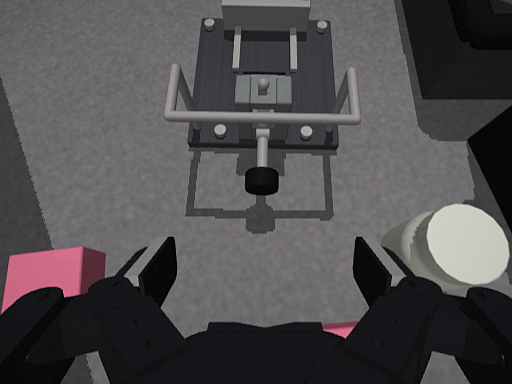

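```bash
cat >> h.py <<'E'
def delta(pos,yaw,tilt=0):  # yaw: world deg of tool x; tilt deg about tool y
    s=manip.sense();R0=R.from_quat(s["tool_rot"])
    Rt=R.from_matrix(np.c_[[1,0,0],[0,-1,0],[0,0,-1]]); Rt=R.from_euler('z',yaw,degrees=True)*Rt*R.from_euler('y',tilt,degrees=True)
    return (R0.inv().apply(np.array(pos)-s["tcp_pos"])*100).round(2),np.degrees((R0.inv()*Rt).as_rotvec()).round(1)
E
python3 - <<'E'
from h import *
from scipy.optimize import least_squares
print(delta((.515,-.377,.2),154.8))
c=dict(cams.camera_info("wrist"));c["T"]=np.load("c4.npy")
P=np.array([(-55,-80,12),(-55,80,12),(-35,0,86),(100,50,45),(100,-50,45),(38,29,18),(38,-29,18),(-79,-70,97),(-79,70,97)])
px=np.array([(338.5,148),(188.5,148),(263.5,83),(222,2.5),(310,2.5),(236.5,71),(293,71),(356,119),(168.5,116)])
w=lambda a,Q:R.from_euler('z',a[2]).apply(np.asarray(Q)/1000)+[a[0],a[1],0]
f=lambda a:(proj("wrist",w(a,P),c)-px).ravel()
r=least_squares(f,[.572,-.1,np.pi/2],loss='soft_l1');print(r.x,np.degrees(r.x[2]),f(r.x).reshape(-1,2).round(1).tolist())
print(proj("wrist",w(r.x,[(-110,0,45),(-119,0,45)]),c))
E
```

```text
(array([-4.44, -5.5 , -9.44]), array([ 19.8, -31. , -62.7]))
[ 0.57230895 -0.10234269  1.54889846] 88.7453444281634 [[1.0, -1.1], [-2.1, -4.2], [-0.0, -1.4], [-1.1, 3.6], [0.8, 5.3], [2.5, -2.2], [-2.7, -1.2], [-0.2, 2.7], [0.4, 2.0]]
[[261.66010318 183.28150933]
 [261.42951609 192.96003062]]
```

The knob is fully out: seen at (262,181), predicted (262,183). Next I go above the blank.

Request:
carry_out([
  [[-1,-1,-3,2,-3,-6,8.5],[-2,-2,-6,4,-6.2,-12,8.5],[-3,-3.5,-8,6,-9.3,-18.5,8.5],[-4.4,-5.5,-9.4,8,-12.4,-25,8.5],[-4.4,-5.5,-9.4,10,-15.5,-31,8.5],[-4.4,-5.5,-9.4,12,-18.6,-37.5,8.5],[-4.4,-5.5,-9.4,14,-21.7,-44,8.5],[-4.4,-5.5,-9.4,16,-25,-50,8.5],[-4.4,-5.5,-9.4,18,-28,-56.5,8.5],[-4.4,-5.5,-9.4,19.8,-31,-62.7,8.5],[-4.4,-5.5,-9.4,19.8,-31,-62.7,8.5],[-4.4,-5.5,-9.4,19.8,-31,-62.7,8.5]],
])

```text
t: 5.63
tcp_pos: [0.514, -0.3729, 0.1976]
tool_rot: [0.218, 0.976, 0.002, -0.003]
force: [-0.6, 0.2, -0.1]
finger_gap: 0.997
gripper_force: 0.0
```

```bash
python3 - <<'E'
from h import *
s=manip.sense();print(s["tcp_pos"],s["force"]);c=cams.camera_info("wrist");np.save("c5.npy",c["T"])
im=cams.snapshot("wrist")[:,:,::-1].copy();cv2.imwrite("pics/w5.png",im)
hsv=cv2.cvtColor(im,cv2.COLOR_BGR2HSV);m=cv2.inRange(hsv,(40,80,25),(95,255,255))
k,l,st,ce=cv2.connectedComponentsWithStats(m);print([(a.tolist()) for a in st[1:] if a[4]>200])
E
```

```text
[ 0.51397542 -0.37287297  0.19762466] [-0.61416836  0.23059038 -0.05433354]
[[231, 150, 55, 67, 3189]]
```

View pics/w5.png

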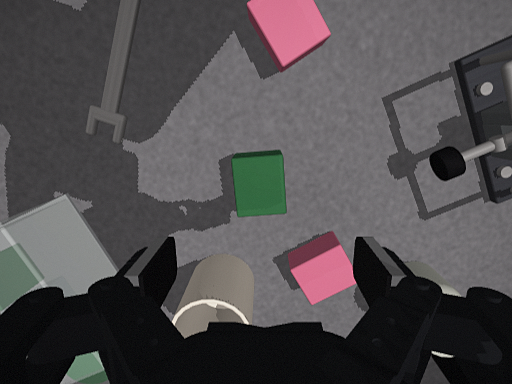

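The blank's top face spans about (233..286, 158..216). A pink block and the mug stand on the camera's lower side. I'll measure the top face.

```bash
python3 - <<'E'
from h import *
c=dict(cams.camera_info("wrist"));im=cv2.imread("pics/w5.png")
hsv=cv2.cvtColor(im,cv2.COLOR_BGR2HSV);m=cv2.inRange(hsv,(40,80,25),(95,255,255))
print(hsv[150:220:4,260,2])
v=hsv[...,2]; t=((m>0)&(v>0.5*(np.median(v[152:156,250:270])+np.median(v[180:200,250:270])))).astype(np.uint8)
t=cv2.morphologyEx(t,cv2.MORPH_OPEN,np.ones((3,3)))
cn=max(cv2.findContours(t,0,cv2.CHAIN_APPROX_NONE)[0],key=cv2.contourArea)[:,0]
W=np.array([onz("wrist",*p,.04,c)[:2] for p in cn]); 
(cx,cy),(a,b),ang=cv2.minAreaRect((W*1000).astype(np.float32));print(cx,cy,a,b,ang)
yaw=ang if a>b else ang+90; yaw=yaw%180
print("long yaw",yaw); print(delta((cx/1000,cy/1000,.2),yaw))
q=onz("wrist",325,270,.04,c);print("pink",q)
E
```

```text
[108  49 108 108 108 108 105 106 106 105 103 103 103 104 102 110 102 115]
517.1008911132812 -381.7745666503906 49.16786575317383 58.81847381591797 69.18409729003906
long yaw 159.18409729003906
(array([-0.56, -0.59, -0.21]), array([ 0.2, -0.3, -4.4]))
pink [ 0.62914843 -0.35819945  0.04      ]
```

Request:
carry_out([
  [[-0.56,-0.6,3,0,0,-4.4,8.5],[-0.56,-0.6,6.5,0,0,-4.4,8.5],[-0.56,-0.6,10,0,0,-4.4,8.5],[-0.56,-0.6,13,0,0,-4.4,8],[-0.56,-0.6,15,0,0,-4.4,7.5],[-0.56,-0.6,16.3,0,0,-4.4,7.5],[-0.56,-0.6,16.8,0,0,-4.4,7.5],[-0.56,-0.6,16.8,0,0,-4.4,7.5],[-0.56,-0.6,16.8,0,0,-4.4,7.5]],
])

```text
t: 6.43
tcp_pos: [0.5178, -0.3838, 0.032]
tool_rot: [0.181, 0.984, 0.0, -0.0]
force: [-0.1, 1.1, 0.8]
finger_gap: 0.875
gripper_force: 0.0
```

Request:
carry_out([
  [[0,0,0,0,0,0,6.5],[0,0,0,0,0,0,5.5],[0,0,0,0,0,0,4.5],[0,0,0,0,0,0,4.5],[0,0,0,0,0,0,4.5],[0,0,0,0,0,0,4.5]],
], force=40)

```text
t: 6.93
tcp_pos: [0.5182, -0.3834, 0.0334]
tool_rot: [0.18, 0.984, 0.0, 0.0]
force: [0.4, 2.3, 5.8]
finger_gap: 0.576
gripper_force: 44.2
```

```bash
python3 - <<'E'
from h import *
s=manip.sense();print(s["t"],s["tcp_pos"],s["finger_gap"],s["gripper_force"],s["force"],s["q"].round(2))
J=[.572,-.1015];a=np.radians(88.8);print("nest",J[0]+.07*np.cos(a),J[1]+.07*np.sin(a))
E
```

```text
6.9333 [ 0.51815954 -0.38342098  0.03338584] 0.5756223822151783 44.22996461391449 [0.35361408 2.34006453 5.75319677] [-0.81  0.84  1.51  0.    0.79 -2.02]
nest 0.5734659693918349 -0.03151535215676081
```

Request:
carry_out([
  [[0,0,-1,0,0,0,4.5],[0,0,-4,0,0,0,4.5],[0,0,-7.5,0,0,0,4.5],[0,0,-11,0,0,6,4.5],[0.5,2,-14,0,0,12,4.5],[1,5,-16.5,0,0,18,4.5],[1.7,8.2,-16.7,0,0,24,4.5],[2.4,11.5,-16.7,0,0,30,4.5],[3,14.7,-16.7,0,0,36,4.5],[3.7,18,-16.7,0,0,42,4.5],[4.4,21,-16.7,0,0,48,4.5],[5,24,-16.7,0,0,54,4.5]],
])

```text
t: 7.93
tcp_pos: [0.5549, -0.1394, 0.199]
tool_rot: [0.609, 0.793, -0.0, -0.002]
force: [0.2, 0.1, -4.1]
finger_gap: 0.575
gripper_force: 43.2
```

```bash
python3 - <<'E'
from h import *
s=manip.sense();print(s["t"],s["tcp_pos"],s["finger_gap"],s["gripper_force"],s["qd"].round(2))
print(delta((.5734,-.0361,.2),88.8))
E
```

```text
7.9333 [ 0.55490529 -0.13944506  0.1990004 ] 0.5752142360900081 43.15454542636871 [ 0.62 -0.04  0.09  0.   -0.06  1.86]
(array([ 9.51,  4.45, -0.09]), array([-0.2, -0.1, 16.1]))
```

Request:
carry_out([
  [[2.5,1.2,0,0,0,5,4.5],[5,2.4,0,0,0,10,4.5],[7.5,3.5,0,0,0,15,4.5],[9,4.2,0,0,0,16.3,4.5],[9.5,4.5,0,0,0,16.3,4.5],[9.5,4.5,0,0,0,16.3,4.5],[9.5,4.5,0,0,0,16.3,4.5]],
])

```text
t: 8.52
tcp_pos: [0.5741, -0.0383, 0.199]
tool_rot: [0.713, 0.701, -0.0, -0.001]
force: [0.7, -0.4, -3.6]
finger_gap: 0.571
gripper_force: 43.2
```

```bash
python3 - <<'E'
from h import *
s=manip.sense();print(s["t"],s["tcp_pos"],R.from_quat(s["tool_rot"]).as_matrix()[:,0].round(3));c=cams.camera_info("wrist");np.save("c6.npy",c["T"])
im=cams.snapshot("wrist")[:,:,::-1].copy();cv2.imwrite("pics/w6.png",im)
E
```

```text
8.5167 [ 0.57410525 -0.03830417  0.19902171] [0.017 1.    0.001]
```

View pics/w6.png

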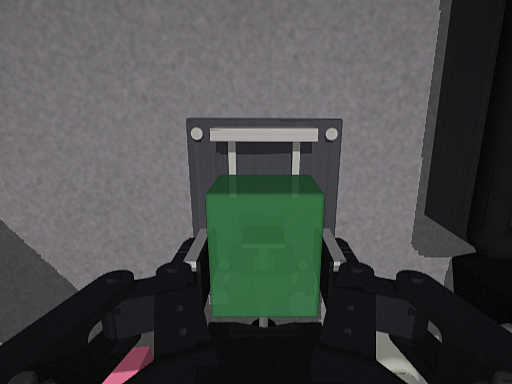

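The held blank shows its bottom far edge at row 175 (cols 219–314) and top far edge at row 193 (207–323). The fence top front edge is at row 141 (210–318), the rails' inner edges are at cols 236/292, and the plate's far corners are (186,119) and (342,119).

```bash
python3 - <<'E'
from h import *
c=dict(cams.camera_info("wrist"));c["T"]=np.load("c6.npy")
im=cv2.imread("pics/w6.png");g=cv2.cvtColor(im,cv2.COLOR_BGR2GRAY).astype(int)
print("row150",g[150,222:306].tolist());print("row165",g[165,222:306].tolist()); print("row135",g[135,205:216].tolist(),g[135,312:324].tolist())
print("col265",g[112:182,265].tolist()); print("green row185",[ (i,*im[185,i]) for i in (205,208,211,214,217,313,317,320,323)])
o=lambda u,v,z:onz("wrist",u,v,z,c)[:2].round(4).tolist()
print("plate",o(186,119,.012),o(342,119,.012));print("fence",o(210,141,.045),o(318.5,141,.045));print("rails",o(236,155,.018),o(292,155,.018))
print("blank bot",o(219,175,.1656),o(314,175,.1656),"top",o(207,193,.2056),o(323,193,.2056), "near top",o(212,317,.2056),o(320,317,.2056))
E
```

```text
row150 [37, 38, 39, 38, 35, 25, 117, 101, 102, 103, 100, 102, 110, 78, 37, 35, 37, 41, 39, 40, 39, 41, 38, 39, 41, 42, 41, 41, 39, 38, 39, 38, 39, 36, 38, 39, 43, 40, 42, 40, 39, 42, 40, 41, 40, 41, 39, 42, 41, 41, 41, 41, 40, 39, 39, 39, 38, 37, 39, 39, 40, 40, 39, 40, 40, 38, 39, 40, 40, 30, 71, 105, 95, 97, 95, 94, 96, 105, 35, 38, 42, 41, 41, 41]
row165 [62, 63, 67, 65, 60, 56, 70, 176, 167, 170, 166, 168, 171, 170, 47, 58, 65, 66, 66, 64, 67, 64, 66, 67, 66, 66, 68, 65, 63, 65, 64, 64, 65, 63, 66, 64, 64, 69, 67, 68, 66, 67, 67, 66, 67, 67, 68, 69, 65, 63, 67, 66, 65, 64, 67, 67, 65, 66, 66, 65, 65, 63, 64, 68, 62, 67, 68, 66, 66, 25, 160, 173, 166, 168, 167, 167, 179, 120, 61, 69, 65, 68, 67, 66]
row135 [68, 63, 63, 65, 34, 171, 168, 166, 165, 166, 164] [165, 168, 163, 166, 169, 176, 63, 65, 64, 66, 66, 70]
col265 [115, 115, 113, 118, 116, 105, 73, 59, 69, 71, 68, 70, 69, 65, 80, 84, 132, 176, 173, 170, 168, 164, 163, 166, 169, 169, 167, 169, 165, 109, 27, 37, 42, 42, 42, 38, 41, 41, 41, 42, 38, 39, 54, 68, 69, 66, 67, 66, 66, 68, 68, 67, 66, 66, 70, 66, 68, 68, 68, 65, 69, 70, 60, 50, 49, 51, 52, 53, 53, 53]
green row185 [(205, np.uint8(70), np.uint8(63), np.uint8(65)), (208, np.uint8(70), np.uint8(65), np.uint8(65)), (211, np.uint8(67), np.uint8(62), np.uint8(61)), (214, np.uint8(39), np.uint8(65), np.uint8(31)), (217, np.uint8(39), np.uint8(63), np.uint8(31)), (313, np.uint8(42), np.uint8(66), np.uint8(33)), (317, np.uint8(46), np.uint8(60), np.uint8(38)), (320, np.uint8(73), np.uint8(67), np.uint8(69)), (323, np.uint8(72), np.uint8(67), np.uint8(68))]
plate [0.4955, 0.0194] [0.6539, 0.0166]
fence [0.5245, 0.0] [0.6249, -0.0018]
rails [0.5453, -0.0173] [0.6028, -0.0183]
blank bot [0.5504, -0.0066] [0.6017, -0.0075] top [0.5515, -0.0055] [0.599, -0.0064] near top [0.5497, -0.065] [0.5996, -0.0659]
```

Request:
carry_out([
  [[0.1,-0.17,1,0,0,0,4.5],[0.1,-0.17,4,0,0,0,4.5],[0.1,-0.17,7,0,0,0,4.5],[0.1,-0.17,9.5,0,0,0,4.5],[0.1,-0.17,11.5,0,0,0,4.5],[0.1,-0.17,13,0,0,0,4.5],[0.1,-0.17,13.8,0,0,0,4.5],[0.1,-0.17,14.2,0,0,0,4.5],[0.1,-0.17,14.5,0,0,0,4.5],[0.1,-0.17,14.7,0,0,0,4.5],[0.1,-0.17,14.7,0,0,0,4.5]],
])

```text
t: 9.48
tcp_pos: [0.5728, -0.0368, 0.0524]
tool_rot: [0.714, 0.7, 0.0, -0.001]
force: [0.5, 0.6, -3.1]
finger_gap: 0.576
gripper_force: 43.0
```

```bash
python3 - <<'E'
from h import *
s=manip.sense();print(s["t"],s["tcp_pos"],s["force"],s["tool_rot"].round(4));c=cams.camera_info("wrist")
im=cams.snapshot("wrist")[:,:,::-1].copy();cv2.imwrite("pics/w7.png",im)
hsv=cv2.cvtColor(im,cv2.COLOR_BGR2HSV);m=cv2.inRange(hsv,(40,60,25),(95,255,255))
zt=s["tcp_pos"][2]+.0066
ys,xs=np.where(m>0);print(xs.min(),xs.max(),ys.min(),ys.max())
col=int(np.median(xs)); print("col",col,im[max(ys.min()-45,0):ys.min()+30:1,col].sum(1).tolist(), ys.min()-45)
E
```

```text
9.4833 [ 0.5728449  -0.0368169   0.05241659] [ 0.46618866  0.63090827 -3.13709276] [ 7.138e-01  7.004e-01  3.000e-04 -6.000e-04]
205 324 178 317
col 264 [219, 225, 216, 221, 221, 223, 214, 215, 214, 223, 262, 315, 304, 304, 304, 303, 301, 298, 432, 535, 536, 535, 538, 535, 522, 526, 521, 515, 517, 516, 513, 515, 520, 528, 533, 531, 529, 525, 521, 522, 518, 528, 524, 418, 204, 110, 125, 138, 136, 136, 138, 134, 146, 138, 138, 143, 136, 135, 138, 143, 176, 199, 223, 222, 230, 234, 236, 236, 234, 232, 230, 233, 230, 233, 238] 133
```

Request:
carry_out([
  [[0,0,0.2,0,0,0,4.5],[0,0,0.4,0,0,0,4.5],[0,0,0.55,0,0,0,4.5],[0,0,0.65,0,0,0,4.5],[0,0,0.65,0,0,0,4.5]],
])

```text
t: 9.95
tcp_pos: [0.5724, -0.0364, 0.0455]
tool_rot: [0.714, 0.701, 0.0, -0.001]
force: [0.8, -0.0, -3.5]
finger_gap: 0.58
gripper_force: 43.2
```

```bash
python3 - <<'E'
from h import *
s=manip.sense();print(s["t"],s["tcp_pos"],s["force"]);c=cams.camera_info("wrist")
im=cams.snapshot("wrist")[:,:,::-1].copy();cv2.imwrite("pics/w8.png",im)
for u in(240,264,290): print(u,im[170:204,u].sum(1).tolist())
print("rows",onz("wrist",264,176.5,.045,c),onz("wrist",264,194,s["tcp_pos"][2]+.0066,c))
print(im[230,195:225].tolist()[::2],im[230,310:335].tolist()[::2])
E
```

```text
9.95 [ 0.57239934 -0.03640887  0.04550658] [ 0.8423399  -0.02110006 -3.48823136]
240 [527, 531, 527, 534, 526, 525, 522, 521, 527, 534, 491, 313, 96, 129, 136, 144, 142, 138, 143, 141, 132, 147, 147, 166, 204, 215, 219, 227, 233, 229, 225, 233, 232, 226]
264 [523, 530, 528, 525, 523, 525, 519, 523, 527, 534, 501, 322, 95, 127, 131, 135, 138, 134, 140, 144, 141, 133, 140, 167, 203, 217, 226, 227, 233, 232, 231, 231, 233, 236]
290 [526, 524, 528, 528, 529, 515, 512, 520, 527, 539, 526, 333, 102, 121, 133, 141, 133, 138, 141, 134, 130, 138, 148, 170, 204, 215, 226, 222, 233, 232, 232, 231, 228, 232]
rows [0.57323965 0.00133111 0.045     ] [ 0.57314467 -0.00444575  0.05210658]
[[71, 64, 65], [63, 58, 58], [171, 172, 175], [104, 102, 103], [103, 102, 103], [110, 107, 109], [64, 108, 51], [74, 117, 60], [64, 108, 52], [64, 107, 49], [63, 106, 47], [73, 114, 57], [67, 111, 52], [66, 108, 50], [66, 109, 51]] [[65, 110, 51], [65, 110, 52], [61, 104, 47], [61, 104, 47], [61, 105, 48], [72, 111, 58], [51, 86, 36], [106, 103, 106], [102, 102, 103], [103, 101, 102], [161, 162, 165], [165, 169, 171], [72, 67, 66]]
```

Request:
carry_out([
  [[0,0,0.08,0,0,0,4.5],[0,0,0.15,0,0,0,4.5],[0,0,0.15,0,0,0,4.5]],
])

```text
t: 10.25
tcp_pos: [0.5724, -0.0364, 0.0454]
tool_rot: [0.714, 0.701, 0.0, -0.001]
force: [-2.0, 0.8, 6.6]
finger_gap: 0.581
gripper_force: 44.3
```

Contact with the floor. Releasing, then backing straight up.

Request:
carry_out([
  [[0,0,0.1,0,0,0,5.2],[0,0,0.1,0,0,0,5.8],[0,0,0.1,0,0,0,6.4],[0,0,0,0,0,0,6.8],[0,0,-1,0,0,0,7],[0,0,-3,0,0,0,7],[0,0,-6.5,0,0,0,7],[0,0,-10,0,0,0,7.5],[0,0,-13.5,0,0,0,8],[0,0,-15.5,0,0,0,8.5],[0,0,-15.5,0,0,0,8.5],[0,0,-15.5,0,0,0,8.5]],
])

```text
t: 11.25
tcp_pos: [0.5733, -0.0369, 0.201]
tool_rot: [0.714, 0.701, 0.001, 0.001]
force: [0.4, 0.1, -0.4]
finger_gap: 0.993
gripper_force: 0.0
```

```bash
cat > meas.py <<'E'
from h import *
s=manip.sense();print(s["t"],s["tcp_pos"],s["force"]);c=cams.camera_info("wrist")
im=cams.snapshot("wrist")[:,:,::-1].copy();cv2.imwrite("pics/w9.png",im)
hsv=cv2.cvtColor(im,cv2.COLOR_BGR2HSV);v=hsv[...,2];m=cv2.inRange(hsv,(40,60,25),(95,255,255))
t=((m>0)&(v>88)).astype(np.uint8);t=cv2.morphologyEx(t,cv2.MORPH_OPEN,np.ones((3,3)))
for nm,M in(("all",m),("top",t)):
    cn=max(cv2.findContours(M,0,cv2.CHAIN_APPROX_NONE)[0],key=cv2.contourArea)[:,0]
    W=np.array([onz("wrist",*p,.052,c)[:2] for p in cn])
    print(nm,cv2.boundingRect(cn),cv2.minAreaRect((W*1000).astype(np.float32)))
x,y,w,h=cv2.boundingRect(cn);u=x+w//2
print("col",u,y-60,im[max(y-60,0):y+5,u].sum(1).tolist());vv=y-8
print("row",vv,[int(k) for k in im[vv,x-40:x+w+40].sum(1)],x-40)
E
python3 meas.py
python3 -c "
from h import *
print(delta((.571,-.29,.152),89,35))"
```

```text
11.25 [ 0.57330781 -0.0368719   0.20097517] [ 0.36623295  0.08779937 -0.38527057]
all (236, 143, 55, 66) ((572.6845703125, -31.80959129333496), (62.27815628051758, 49.74943542480469), 88.84361267089844)
top (237, 148, 53, 60) ((572.569580078125, -33.568565368652344), (56.72691345214844, 48.44769287109375), 88.84436798095703)
col 263 88 [353, 353, 366, 377, 373, 383, 368, 359, 360, 367, 367, 372, 373, 366, 362, 355, 346, 348, 351, 351, 373, 368, 359, 348, 354, 350, 355, 359, 353, 358, 348, 249, 162, 201, 213, 198, 203, 204, 203, 227, 261, 372, 496, 527, 515, 501, 498, 493, 491, 504, 503, 493, 495, 513, 361, 81, 122, 126, 123, 181, 216, 221, 230, 219, 227]
row 140 [429, 411, 365, 204, 76, 143, 204, 195, 193, 194, 196, 196, 160, 397, 521, 506, 503, 500, 502, 503, 495, 502, 501, 503, 500, 498, 498, 502, 500, 503, 501, 500, 500, 501, 503, 495, 500, 501, 506, 501, 502, 504, 500, 503, 498, 511, 501, 503, 501, 501, 505, 499, 503, 501, 503, 503, 507, 494, 506, 501, 497, 504, 502, 503, 505, 507, 495, 499, 502, 505, 501, 503, 501, 501, 500, 503, 506, 507, 503, 502, 506, 502, 499, 500, 505, 504, 504, 506, 510, 504, 504, 507, 507, 500, 500, 497, 503, 505, 501, 507, 502, 507, 498, 498, 502, 506, 505, 503, 502, 504, 503, 508, 507, 505, 501, 500, 506, 503, 511, 529, 260, 185, 197, 196, 207, 200, 213, 198, 97, 104, 268, 409, 435] 197
(array([-25.34,   0.35,   4.7 ]), array([-0.1, 34.9, -0.1]))
```

The blank lies at (0.5726, -0.0335), yaw 88.8°, centred between the rails. Back to the knob.

Request:
carry_out([
  [[-3,0,0,0,5,0,8.5],[-6.5,0,0,0,10,0,8.5],[-10,0,0,0,15,0,8.5],[-13.5,0.1,0.5,0,21,0,8.5],[-17,0.2,1.5,0,27,0,8.5],[-20.5,0.3,3,0,33,0,8.5],[-23.5,0.35,4,0,35,0,8],[-25.3,0.35,4.8,0,35,0,7],[-25.3,0.35,4.8,0,35,0,6],[-25.3,0.35,4.8,0,35,0,6],[-25.3,0.35,4.8,0,35,0,6]],
])

```text
t: 12.22
tcp_pos: [0.5708, -0.2879, 0.1496]
tool_rot: [0.68, 0.667, 0.215, -0.214]
force: [0.2, 1.7, 0.6]
finger_gap: 0.704
gripper_force: 0.0
```

```bash
python3 - <<'E'
from h import *
print(delta((.5700,-.2143,.050),89,35))
s=manip.sense();print(s["t"],s["tcp_pos"],s["force"]);c=cams.camera_info("wrist")
im=cams.snapshot("wrist")[:,:,::-1].copy();cv2.imwrite("pics/w10.png",im);g=im.max(2)
k=proj("wrist",[.5703,-.2115,.045],c);print(k)
k=k.round().astype(int)
for dv in(-4,0,6):
    r=np.where(g[k[1]+dv,k[0]-40:k[0]+40]<35)[0]+k[0]-40;print(dv,r.min(),r.max(),len(r))
r=np.where(g[k[1]-40:k[1]+30,k[0]]<35)[0]+k[1]-40;print(r.min(),r.max(),len(r))
E
```

```text
(array([ 0.26, -0.17, 12.38]), array([-0.2, -0.3, -0.2]))
12.2167 [ 0.57076123 -0.28792482  0.14958727] [0.23869552 1.68187769 0.63467018]
[262.30736262 184.95094477]
-4 246 278 33
0 246 278 33
6 246 278 33
170 197 28
```

Request:
carry_out([
  [[0.25,-0.15,3,0,0,0,6],[0.25,-0.15,6,0,0,0,6],[0.25,-0.15,8.5,0,0,0,6],[0.25,-0.15,10.5,0,0,0,6],[0.25,-0.15,11.8,0,0,0,6],[0.25,-0.15,12.4,0,0,0,6],[0.25,-0.15,12.4,0,0,0,5],[0.25,-0.15,12.4,0,0,0,4],[0.25,-0.15,12.4,0,0,0,3],[0.25,-0.15,12.4,0,0,0,2.5],[0.25,-0.15,12.4,0,0,0,2.5],[0.25,-0.15,12.4,0,0,0,2.5]],
], force=70)

```text
t: 13.27
tcp_pos: [0.5693, -0.2171, 0.052]
tool_rot: [0.68, 0.668, 0.214, -0.213]
force: [-6.3, -0.9, 4.8]
finger_gap: 0.321
gripper_force: 68.7
```

Request:
carry_out([
  [[0.2,0,0.14,0,0,0,2.5],[0.45,0,0.32,0,0,0,2.5],[0.7,0,0.49,0,0,0,2.5],[0.95,0,0.67,0,0,0,2.5],[1.2,0,0.84,0,0,0,2.5],[1.45,0,1.02,0,0,0,2.5],[1.7,0,1.19,0,0,0,2.5],[1.95,0,1.37,0,0,0,2.5],[2.15,0,1.51,0,0,0,2.5],[2.35,0,1.65,0,0,0,2.5],[2.5,0,1.75,0,0,0,2.5],[2.5,0,1.75,0,0,0,2.5]],
])

```text
t: 14.27
tcp_pos: [0.5699, -0.1879, 0.052]
tool_rot: [0.68, 0.668, 0.213, -0.212]
force: [-5.5, -0.2, 1.8]
finger_gap: 0.323
gripper_force: 69.2
```

Request:
carry_out([
  [[0.1,0,0.07,0,0,0,2.5],[0.2,0,0.14,0,0,0,2.5],[0.3,0,0.21,0,0,0,2.5],[0.4,0,0.28,0,0,0,2.5],[0.47,0,0.33,0,0,0,2.5],[0.5,0,0.35,0,0,0,2.5],[0.5,0,0.35,0,0,0,2.5]],
])

```text
t: 14.85
tcp_pos: [0.5701, -0.1823, 0.052]
tool_rot: [0.68, 0.669, 0.213, -0.211]
force: [-8.1, -6.3, 6.7]
finger_gap: 0.324
gripper_force: 69.8
```

Request:
carry_out([
  [[0.05,0,0.03,0,0,0,2.5],[0.08,0,0.06,0,0,0,2.5],[0.08,0,0.06,0,0,0,2.5]],
])

```text
t: 15.1
tcp_pos: [0.5701, -0.1822, 0.052]
tool_rot: [0.68, 0.669, 0.212, -0.211]
force: [-8.0, -8.3, 7.5]
finger_gap: 0.32
gripper_force: 70.0
```

At the hard stop. Releasing and withdrawing along the approach.

Request:
carry_out([
  [[0,0,0,0,0,0,4],[0,0,0,0,0,0,5],[0,0,0,0,0,0,6],[0,0,0,0,0,0,6],[0,0,-1.5,0,0,0,6],[0,0,-4,0,0,0,6],[0,0,-7.5,0,0,0,6.5],[0,0,-11,0,0,0,7],[0,0,-13,0,0,0,7],[0,0,-13,0,0,0,7],[0,0,-13,0,0,0,7]],
])

```text
t: 16.02
tcp_pos: [0.5711, -0.2541, 0.1576]
tool_rot: [0.681, 0.668, 0.215, -0.21]
force: [-0.5, 0.5, 0.7]
finger_gap: 0.819
gripper_force: 0.0
```

```bash
python3 - <<'E'
from h import *
s=manip.sense();print(s["t"],s["tcp_pos"],s["force"]);c=cams.camera_info("wrist")
im=cams.snapshot("wrist")[:,:,::-1].copy();cv2.imwrite("pics/w11.png",im);g=im.max(2)
J=np.array([.5721,-.1013,0]);a=np.radians(88.85)
w=lambda *p:R.from_euler('z',a).apply(np.array(p)/1000)+J
for n,p in dict(knobend=(-84,0,45),knobout=(-119,0,45),pin=(-35,0,86),platenear=(-55,40,12),blankfar=(100,0,52),blanknear=(40,0,52),fencetop=(100,40,45)).items(): print(n,proj("wrist",w(*p),c).round(1))
hsv=cv2.cvtColor(im,cv2.COLOR_BGR2HSV);m=cv2.inRange(hsv,(40,60,25),(95,255,255))
k,l,st,ce=cv2.connectedComponentsWithStats(m);print([x.tolist() for x in st[1:] if x[4]>60])
k=proj("wrist",w(-75,0,45),c).round().astype(int);print("knob",k)
r=np.where(g[k[1]-40:k[1]+60,k[0]]<35)[0]+k[1]-40;print("dark rows",r.tolist())
r=np.where(g[k[1]+4,k[0]-40:k[0]+40]<35)[0]+k[0]-40;print("cols",r.min(),r.max())
print("plate edge col u-50",g[k[1]-50:k[1]+30,k[0]-50].tolist(),k[1]-50)
E
```

```text
16.0167 [ 0.57106462 -0.25410121  0.15761292] [-0.4767981   0.47593972  0.6655545 ]
knobend [261.7 195.4]
knobout [261.5 234.1]
pin [261.5 122.8]
platenear [223.3 179.2]
blankfar [262.2  32.4]
blanknear [262.   77.4]
fencetop [226.   37.7]
[[238, 34, 48, 68, 2245]]
knob [262 186]
dark rows [171, 172, 173, 174, 175, 176, 177, 178, 179, 180, 181, 182, 183, 184, 185, 186, 187, 188, 189, 190, 191, 192, 193, 194, 195, 196, 197, 198]
cols 245 277
plate edge col u-50 [74, 74, 73, 74, 76, 71, 71, 73, 72, 71, 71, 70, 72, 72, 72, 70, 72, 72, 73, 72, 72, 70, 66, 79, 128, 160, 166, 169, 162, 155, 141, 118, 100, 88, 76, 69, 74, 73, 71, 70, 73, 67, 49, 35, 30, 30, 56, 78, 76, 76, 72, 66, 95, 122, 118, 113, 115, 115, 116, 116, 119, 119, 119, 118, 121, 121, 124, 124, 125, 128, 127, 122, 121, 121, 120, 124, 125, 127, 123, 121] 136
```

```bash
python3 -c "
from station import sign_off
print(sign_off())"
```

```text
the job is handed in; nothing more can be done
None
```

I handed the job in: I pulled the knob out to its click, laid the glass blank in the nest and pushed the knob back to its stop, with about 16 s on the clock; the last camera check showed the knob home and the blank within about 2 mm of the fence, but the hand-in returned no verdict.

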